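# Put away a mixed handful at the snack corner

### The job

Put the mixed handful of snacks away where each kind belongs: stand the two mini drink cans upright in the olive drinks crate, one to each bay; lay the two chocolate bars flat on the floor of the wicker basket, neither on top of the other; and lay the mint tin flat, lid up, in the black wire tray. Set each thing down rather than dropping it, and leave the mug and the big snack tin where they stand.

Things in the scene. Friction and masses are not known exactly. Their poses are not given: they have to be found in the camera images.
- drinks_crate: low olive-green plastic crate, fixed: 100 mm (x) by 176 mm (y), rim 48 mm and inner floor 4 mm above the worktop, walls 8 mm. A 6 mm partition across its middle, 44 mm high, makes two equal bays, each 84 (x) by 77 mm (y), centred 41.5 mm either side of the origin along y; either can fits either bay. A can held by its upper half keeps the fingers above the rim. Origin: centre of underside, z up.
- wicker_basket: low tan wicker basket, fixed: 146 mm (x) by 186 mm (y) outside, 120 mm (x) by 160 mm (y) inside, rim 51 mm and inner floor 6 mm above the worktop. The two bars fit side by side, their length along the basket's x, with room for fingers between and beside them. Origin: centre of underside on the worktop, z up.
- wire_tray: low black wire tray, fixed: 120 mm (x) by 144 mm (y) outside, 112 mm (x) by 136 mm (y) inside, rim 30 mm and inner floor 5 mm above the worktop. The tin fits with its length along the tray's x, with room for fingers at its long sides. Origin: centre of underside on the worktop, z up.
- green_can: a full mini drink can, green with a pale band, silver ends: 53 mm diameter, 88 mm tall (straight side from 6 to 76 mm up), about 0.17 kg, standing on the worktop at the start. Origin at the centre of its underside, z up its axis.
- black_can: a full mini drink can, black with a blue band, silver ends: 53 mm diameter, 88 mm tall (straight side from 6 to 76 mm up), about 0.17 kg, standing on the worktop at the start. Origin at the centre of its underside, z up its axis.
- gold_bar: a wrapped chocolate bar, gold with a brown middle: 96 mm long over its crimped ends (the solid middle is 80 mm), 28 mm wide, 20 mm high, about 0.05 kg, lying flat on the worktop at the start, turned any way. Origin at its centre (10 mm above the surface it lies on), x along its length, y across its width, z up.
- red_bar: a wrapped chocolate bar, red with a cream middle: 96 mm long over its crimped ends (the solid middle is 80 mm), 28 mm wide, 20 mm high, about 0.05 kg, lying flat on the worktop at the start, turned any way. Origin at its centre (10 mm above the surface it lies on), x along its length, y across its width, z up.
- mint_tin: a flat mint tin with a teal lid on a bare metal bottom: 80 mm long, 50 mm wide, 20 mm high, about 0.09 kg, lying lid up on the worktop at the start, turned any way. Origin at the centre of its underside, x along its length, y across its width, z up through the lid.
- mug: white ceramic mug, 80 mm diameter, 85 mm tall, handle on its +y side; not part of the job, to be left alone. Origin at the centre of its underside.
- snack_tin: large round snack tin, white with a blue band and steel lid, 100 mm diameter, 70 mm tall; not part of the job, to be left alone. Origin at the centre of its underside.
Things that resemble listed ones, but are neither listed nor needed, are in the scene too. Leave any red or yellow look-alike of the black_can alone.

How it is judged:
By the outcome, as a careful person would: the job done as asked, in the order asked, and still so for the second after the job is handed in, with the robot touching nothing.
It also fails if it takes over 128 s, if anything falls off the work surface, if the arm or the gripper's body presses on something with over 40 N, if the wrist force passes 120 N, or if a joint passes its speed limit or range.

### The arm

A 6-joint arm with a two-finger parallel gripper is mounted at the origin on the work surface. World frame = base frame: x ahead of the robot, y to its left, z up, the work surface at z = 0. Lengths are in m, angles in rad, forces in N, time in s.
With the tool pointing down it reaches from about 0.35 to 0.975 m from the base axis. Payload 7.1 kg.
Tool frame: the origin (TCP) lies midway between the tips of the shut fingers; the grasp point (between the pads) lies 19 mm behind it; z points along the fingers, y is the line along which they close (so a half turn about z gives the same grasp; the last joint's range is limited). The gripper opens to 88 mm and grips with 3 to 60 N. Pads are 20 mm wide; open, the fingers measure 115 mm over their backs; the gripper's body (75 mm by 178 mm) begins 61 mm behind the grasp point.
Start: joints at [-1.334, 0.423, 1.63, -0, 1.089, -0.019], TCP at [0.158, -0.605, 0.185] pointing down, gripper open.
Joint ranges: [-3, 3], [-0.9, 2.11], [0.09, 2.58], [-1.31, 4.45], [0.11, 2.69], [-2.54, 2.54]. Speed limits (rad/s): [2.39, 2.39, 3.01, 3.14, 3.14, 3.14].

### API

Orientations are given as a unit quaternion [w, x, y, z].
In Python, from station import move_pose, movel, movej, command_gripper, wait, inverse_kinematics, read_camera, camera_info, MotionError, job_done, get_time, get_joint_pos, get_qvel, get_effort, get_tcp_pos, get_ee_rot, get_ft_force, get_ft_torque, get_grip_width, get_finger_force gives the robot as it stands. Calls block until the motion is done:
- move_pose(position, orientation): joint-space move of the TCP to a pose.
- movel(position, frame=None, v=0.15, until_force=None): straight line of the TCP; frame=None keeps the orientation; v is the mean speed in m/s. With until_force (N) it stops when the force on the tool has changed by that much, and returns True; else False.
- movej(angles): joint-space move.
- command_gripper(opening): opening from 0.0 (shut) to 1.0 (fully open); the grip force is fixed at half the most; returns when the fingers have stopped.
- wait(seconds).
- inverse_kinematics(position, orientation): joint angles nearest the present ones, or None.
- read_camera(name): name is "scene" or "top"; returns the picture (480x640x3 uint8, red, green, blue); there is no depth.
- camera_info(name): a dict with "intrinsics" (3x3 intrinsics, pixels), "T" (4x4, takes a point from camera to world coordinates). Camera axes: x right, y up, looking along -z (the intrinsics and any distortion apply to the point x, -y, -z); pixel columns grow to the right and rows downward; lengths in m; the calibration is good to about 2 mm. A picture is of the moment at which its call begins. camera_info takes no time and is no camera call.
A pose or a line that the arm cannot do raises MotionError and nothing moves.
- job_done(): hands the job in; it is judged then, once.
Readings, each from a call of its own:
- get_time(): time.
- get_joint_pos(): joint angles.
- get_qvel(): joint speeds.
- get_effort(): joint torques, N m.
- get_tcp_pos(): TCP position.
- get_ee_rot(): TCP orientation.
- get_ft_force(): force on the tool from outside, world axes, zero at the start.
- get_ft_torque(): the same for the moment, N m.
- get_grip_width(): opening from 0.0 (shut) to 1.0 (fully open).
- get_finger_force(): force on a finger pad.
Only numpy, scipy, OpenCV 4.12 (cv2) and the standard library are available. Lean on these libraries where they do the work, as an engineer would, in place of code of your own. Each camera call takes 0.05 s, during which the arm holds its last target. There are 200 camera calls.

## Working session

There is one attempt and no reset: what is moved stays moved. The work goes in short steps, each a Python script; the robot and the scene stay as the last script left them, time stands still between calls to the robot, and variables do not carry over. Pictures are saved under pics/ and viewed, at most 14 in all, crops included, and the job is handed in when it is done.

```bash
mkdir -p pics; ls; python3 - <<'E'
from station import *
import cv2,numpy as np
for n in("scene","top"):
    cv2.imwrite(f"pics/{n}0.png",read_camera(n)[:,:,::-1])
    c=camera_info(n);print(n,{k:(np.round(v,4).tolist() if not isinstance(v,str) else v) for k,v in c.items()})
print(get_time())
E
```

```text
pics
scene {'intrinsics': [[510.5757, 0.0, 326.2257], [0.0, 510.5757, 242.0986], [0.0, 0.0, 1.0]], 'T': [[-0.7183, -0.5515, 0.424, 1.0551], [0.6956, -0.558, 0.4526, 0.5916], [-0.013, 0.62, 0.7845, 1.0783], [0.0, 0.0, 0.0, 1.0]]}
top {'intrinsics': [[593.5184, 0.0, 317.7806], [0.0, 593.5184, 244.6381], [0.0, 0.0, 1.0]], 'T': [[-0.0091, 0.991, -0.1337, 0.3011], [-0.9999, -0.0107, -0.011, -0.0021], [-0.0123, 0.1335, 0.991, 1.4666], [0.0, 0.0, 0.0, 1.0]]}
0.1
```

View pics/top0.png

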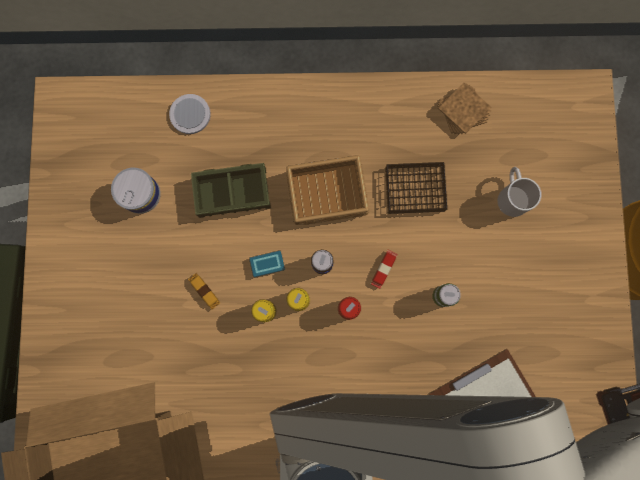

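View pics/scene0.png

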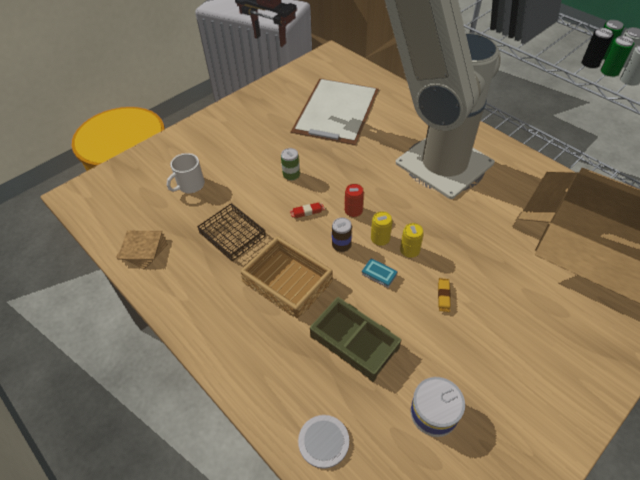

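The top view and the scene view show the same objects:

| Object | Top (px) | Scene (px) |
|---|---|---|
| Black can, dark with a blue band | (322,261) | (342,234) |
| Green can | (448,295) | (290,165) |
| Yellow look-alikes | (263,311), (297,300) | – |
| Red look-alike | (349,308) | – |
| Gold bar | (203,291) | – |
| Red bar | (385,268) | – |
| Mint tin | (267,264) | – |
| Crate | (231,190) | – |
| Basket | (328,190) | – |
| Tray | (416,188) | – |

The black can fits by its dark body and blue band, and the green can by its green body and pale band. I'll measure next and confirm both cans in a crop.

```bash
cat >vis.py <<'E'
import cv2,numpy as np
from station import read_camera,camera_info
def ray(n,px,z):
    """pixels (N,2) -> world points on plane z"""
    c=camera_info(n);K=np.array(c["intrinsics"]);T=np.array(c["T"])
    p=np.c_[np.atleast_2d(px),np.ones(len(np.atleast_2d(px)))]@np.linalg.inv(K).T
    d=(p*[1,-1,-1])@T[:3,:3].T;o=T[:3,3]
    return o+d*((z-o[2])/d[:,2])[:,None]
def blob(img,lo,hi,roi):
    x0,y0,x1,y1=roi
    m=cv2.inRange(cv2.cvtColor(img,cv2.COLOR_RGB2HSV),np.array(lo),np.array(hi))
    k=np.zeros_like(m);k[y0:y1,x0:x1]=m[y0:y1,x0:x1];k=cv2.morphologyEx(k,cv2.MORPH_CLOSE,np.ones((5,5)))
    c=max(cv2.findContours(k,cv2.RETR_EXTERNAL,cv2.CHAIN_APPROX_NONE)[0],key=cv2.contourArea)
    return c[:,0,:].astype(float),k
def rect(n,c,z):
    w=ray(n,c,z)[:,:2];(cx,cy),(a,b),t=cv2.minAreaRect((w*1000).astype(np.float32))
    if a<b:a,b,t=b,a,t+90
    return np.round([cx,cy,a,b,(t+90)%180-90],1)   # mm, long side yaw deg
E
python3 - <<'E'
from vis import *
top=read_camera("top");sc=read_camera("scene")
hs=cv2.cvtColor(top,cv2.COLOR_RGB2HSV)
for nm,p in dict(gold=(197,283),brown=(204,291),redbar=(380,279),cream=(385,268),tin=(267,264),crate=(196,192),crate2=(231,188),basket=(292,200),lid=(316,258),lidg=(442,297),wood=(150,250),shad=(290,272),tray=(386,190)).items(): print(nm,hs[p[1],p[0]],end=' ')
print()
A=cv2.resize(top[230:330,170:480],None,fx=2.5,fy=2.5,interpolation=cv2.INTER_CUBIC)
B=cv2.resize(sc[140:260,260:440],None,fx=2.5,fy=2.5,interpolation=cv2.INTER_CUBIC)
C=cv2.resize(top[150:225,180:460],None,fx=2.75,fy=2.75,interpolation=cv2.INTER_CUBIC)
o=np.zeros((250+300,800,3),np.uint8);o[:250,:775]=A;o[250:,:450]=B
cv2.imwrite("pics/crop1.png",o[:,:,::-1]);cv2.imwrite("pics/crop2.png",C[:,:,::-1])
E
```

```text
gold [ 18 194 166] brown [ 12 167  75] redbar [  3 201 147] cream [ 22  57 183] tin [ 96 135 104] crate [30 86 68] crate2 [29 86 71] basket [ 17 130 131] lid [176  11 161] lidg [  0  13 163] wood [ 15 123 156] shad [ 16 124 101] tray [ 15 123  89]
```

View pics/crop1.png

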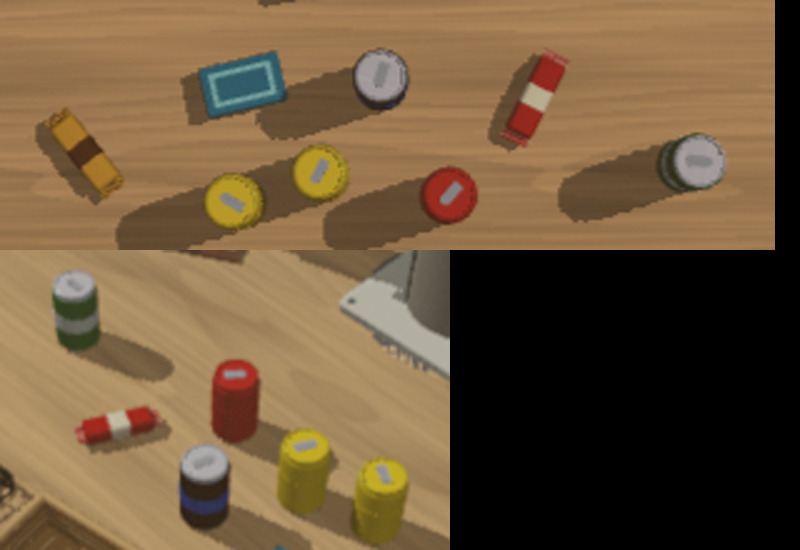

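View pics/crop2.png

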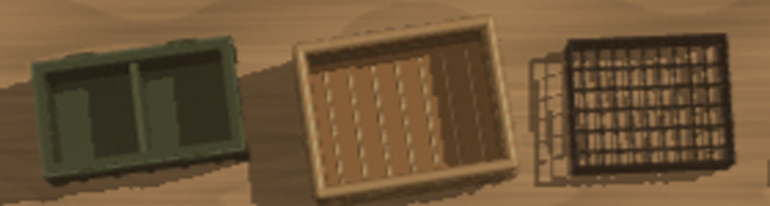

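The crop confirms it. The dark can with the blue band (crop top view 380,78) is the black can, and the dark green one with the pale band (692,160) is the green can; the red and yellow cans are look-alikes. Crop 2 shows the crate and basket turned a few degrees and the tray nearly square.

```bash
cat >meas.py <<'E'
from vis import *
top=read_camera("top");sc=read_camera("scene")
for nm,lo,hi,roi,z in [("gold",(5,140,40),(25,255,255),(180,265,225,315),.012),("goldonly",(15,165,120),(25,255,255),(180,265,225,315),.015),
  ("tin",(80,60,40),(110,255,255),(245,245,290,280),.020),("crate",(22,50,30),(60,255,255),(180,150,280,225),.048)]:
    c,k=blob(top,lo,hi,roi);print(nm,rect("top",c,z))
# red bar: red wraps hue
h=cv2.cvtColor(top,cv2.COLOR_RGB2HSV)
m=(((h[...,0]<8)|(h[...,0]>170))&(h[...,1]>90)&(h[...,2]>80));m[:, :365]=0;m[:, 405:]=0;m[:245]=0;m[290:]=0
p=np.argwhere(m)[:,::-1];print("red",rect("top",p,.015))
print("redscene",end=' ')
h2=cv2.cvtColor(sc,cv2.COLOR_RGB2HSV);m=(((h2[...,0]<8)|(h2[...,0]>170))&(h2[...,1]>90));m[:, :285]=0;m[:,328:]=0;m[:198]=0;m[222:]=0
print(rect("scene",np.argwhere(m)[:,::-1],.012))
for n,img,rois in(("top",top,dict(black=(305,245,340,280),green=(432,280,468,312))),("scene",sc,dict(black=(328,215,356,232),green=(278,145,303,162)))):
    for nm,r in rois.items():
        c,k=blob(img,(0,0,115),(179,45,255),r);(cx,cy),(a,b),t=cv2.fitEllipse(c.astype(np.float32))
        w=ray(n,[[cx,cy]],.086)[0];print(n,nm,np.round((cx,cy,a,b),1),w.round(4))
for nm,lo,hi,r in(("yel",(22,150,60),(33,255,255),(245,295,280,325)),("yel2",(22,150,60),(33,255,255),(282,285,312,312)),("redcan",(0,150,60),(8,255,255),(335,293,365,322))):
    c,k=blob(top,lo,hi,r);w=ray("top",c,.088);print(nm,w.min(0).round(3),w.max(0).round(3))
g=cv2.cvtColor(top,cv2.COLOR_RGB2GRAY)
for nm,z,cr in(("crate",.048,[(32,62),(232,37),(244,150),(50,174)]),("basket",.051,[(294,45),(490,16),(518,170),(322,200)]),("tray",.030,[(568,40),(726,34),(733,165),(575,174)])):
    q=np.array(cr,np.float32)/2.75+(180,150)-0.3
    w=ray("top",q,z)[:,:2]*1000
    print(nm,"centre",w.mean(0).round(1),"sides",np.linalg.norm(np.roll(w,-1,0)-w,axis=1).round(0),"yaws",
      [round(float(np.degrees(np.arctan2(*(w[a]-w[b])[::-1]))),1) for a,b in((0,3),(1,2),(0,1),(3,2))])
E
python3 meas.py
```

```text
gold [386.4 295.5  97.5  30.3  38.6]
goldonly [364.5 276.3  38.6  26.   38.4]
tin [451.2 139.6  77.7  48.  -77.1]
crate [633.3 227.6 182.9 109.6 -82.7]
red [ 435.6 -146.9   95.1   26.2  -27.7]
redscene [ 436.8 -146.2   93.5   35.3  -27.9]
top black [321.9 259.7  18.6  19.1] [0.4516 0.0038 0.086 ]
top green [449.6 294.   19.   19.8] [ 0.3687 -0.2911  0.086 ]
scene black [341.3 224.6  13.4  18.3] [0.4521 0.0053 0.086 ]
scene green [288.9 153.7  10.7  16. ] [ 0.3696 -0.289   0.086 ]
yel [0.311 0.113 0.088] [0.359 0.167 0.088]
yel2 [0.335 0.037 0.088] [0.386 0.086 0.088]
redcan [ 0.313 -0.083  0.088] [ 0.364 -0.032  0.088]
crate centre [634.5 226.1] sides [180. 104. 173. 104.] yaws [10.0, 6.1, 96.6, 96.5]
basket centre [629.4 -11. ] sides [177. 142. 175. 143.] yaws [9.8, 9.0, 97.9, 98.2]
tray centre [ 635.6 -230.7] sides [143. 120. 141. 123.] yaws [1.5, 0.8, 91.5, 92.7]
```

```bash
cat >arm.py <<'E'
import numpy as np
from scipy.spatial.transform import Rotation as R
from station import *
HI=0.23
def quat(phi):
    """tool down, closing line (tool y) at phi deg; of the two half turns take the one nearest mid range of the last joint"""
    best=None
    for a in(phi,phi+180):
        t=np.radians(a);y=np.array([np.cos(t),np.sin(t),0]);z=np.array([0,0,-1.]);x=np.cross(y,z)
        q=R.from_matrix(np.c_[x,y,z]).as_quat();yield [q[3],q[0],q[1],q[2]]
def over(xy,phi,z=HI):
    c=[(abs(j[5]),q) for q in quat(phi) if (j:=inverse_kinematics([*xy,z],q)) is not None]
    move_pose([*xy,z],min(c,key=lambda t:t[0])[1])
def pick(xy,phi,z,opening):
    command_gripper(opening);over(xy,phi);movel([*xy,z+.03],v=.2);movel([*xy,z],v=.08)
    command_gripper(0);print("grip",round(get_grip_width()*88,1),"mm",round(get_finger_force(),1),"N",end=' ')
    movel([*xy,HI],v=.2);print("lifted",round(get_grip_width()*88,1))
def place(xy,phi,z,opening):
    over(xy,phi);movel([*xy,z+.03],v=.2)
    t=movel([*xy,z-.004],v=.03,until_force=4);print("contact",t,np.round(get_tcp_pos(),4),"wanted z",z)
    command_gripper(opening);movel([*xy,z+.03],v=.08);movel([*xy,HI],v=.25);print("t",get_time())
E
sed -i '/best=None/d' arm.py
python3 - <<'E'
from arm import *
pick((.369,-.290),7.3,.051,.95)
place((.6292,.2682),7.3,.055,.8)
E
```

```text
grip 9.1 mm 39.8 N lifted 0.2
contact False [0.6294 0.2683 0.0512] wanted z 0.055
t 12.5083
```

```bash
python3 - <<'E'
from vis import *
from station import *
t=read_camera("top");s=read_camera("scene")
o=np.zeros((480,800,3),np.uint8);o[:240,:]=cv2.resize(t[220:340,150:550],None,fx=2,fy=2);o[240:,:480]=cv2.resize(s[120:240,240:480],None,fx=2,fy=2)
cv2.imwrite("pics/g1.png",o[:,:,::-1]);print(get_grip_width(),get_tcp_pos())
E
```

```text
0.7999328605331661 [0.62778224 0.26760141 0.22721444]
```

View pics/g1.png

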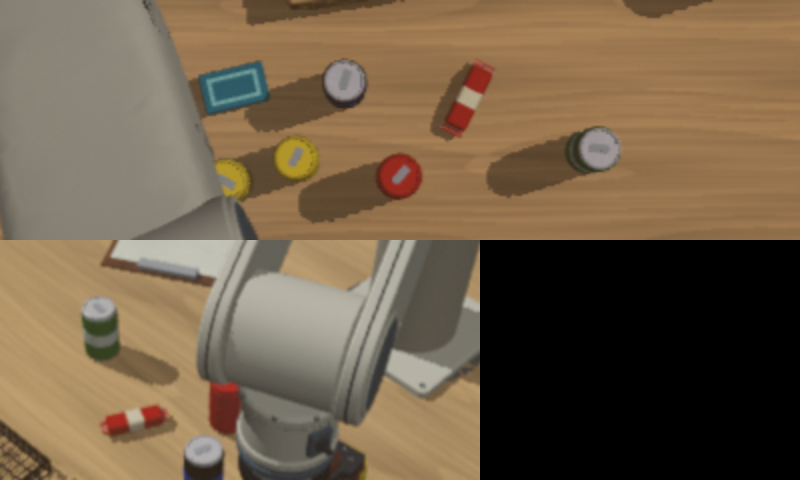

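```bash
python3 - <<'E'
from vis import *
from arm import *
print(get_tcp_pos(),get_time())
over((.369,-.15),7.3,.3)
print("at",get_tcp_pos(),R.from_quat(np.roll(get_ee_rot(),-1)).as_matrix().round(3).tolist());wait(.5);print(get_tcp_pos(), get_grip_width())
top=read_camera("top");sc=read_camera("scene")
for n,img,r in(("top",top,(425,280,468,312)),("scene",sc,(276,143,305,163))):
    c,k=blob(img,(0,0,115),(179,45,255),r);e=cv2.fitEllipse(c.astype(np.float32));print(n,np.round(e[0]+e[1],1),ray(n,[e[0]],.086)[0].round(4))
cv2.imwrite("pics/g2.png",sc[:,:,::-1])
E
```

```text
[0.62778224 0.26760141 0.22721444] 12.6083
at [ 0.36964131 -0.14978781  0.30001208] [[-0.128, 0.992, 0.0], [0.992, 0.128, 0.0], [0.0, 0.0, -1.0]]
[ 0.36906429 -0.14993868  0.29996957] 0.8012293317870375
top [444.7 286.9  17.7  42.3] [ 0.3853 -0.2804  0.086 ]
scene [288.8 153.8  10.7  15.9] [ 0.3702 -0.289   0.086 ]
```

View pics/g2.png

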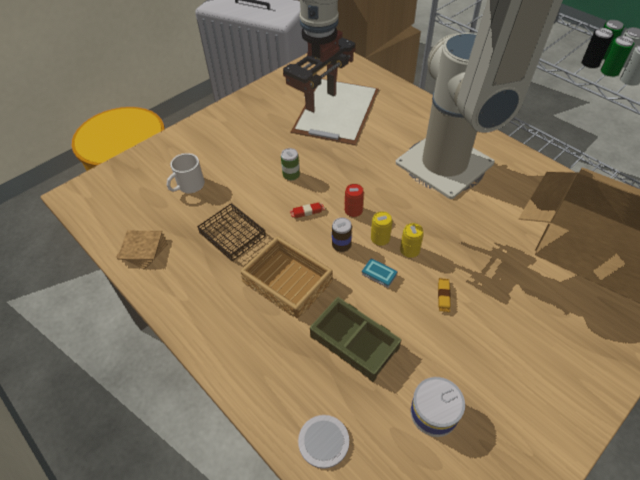

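```bash
python3 - <<'E'
from vis import *
from arm import *
def proj(n,p):
    c=camera_info(n);K=np.array(c["intrinsics"]);T=np.linalg.inv(c["T"]);q=(T@np.r_[p,1])[:3]*[1,-1,-1];q=K@q;return (q[:2]/q[2]).round(1)
for n in("scene","top"):
    print(n,proj(n,get_tcp_pos()),"base",proj(n,[0,0,0]),ray(n,[[321,103]],.3).round(3))
t=read_camera("top");cv2.imwrite("pics/g3.png",t[:,:,::-1])
print(get_joint_pos(),get_ft_force())
E
```

```text
scene [320.9 114.3] base [444.1 162.5] [[ 0.338 -0.182  0.3  ]]
top [400.2 289. ] base [325.6 452.3] [[0.751 0.002 0.3  ]]
[-4.15999026e-01 -6.59125895e-02  1.95973165e+00  5.71396295e-06
  1.24773646e+00 -5.43392215e-01] [-0.49485394  0.78446115 -0.17436859]
```

View pics/g3.png

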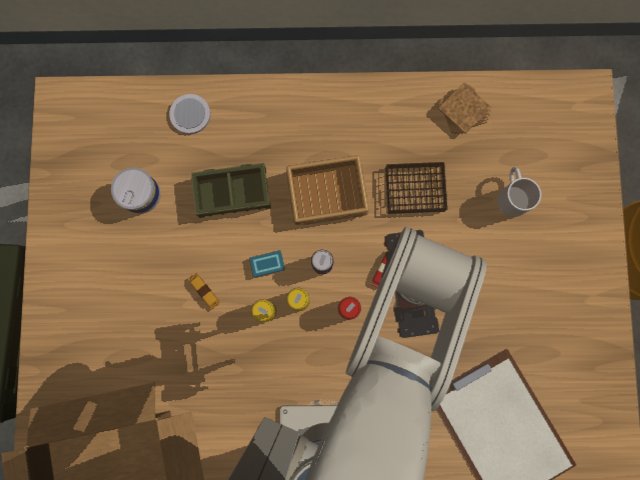

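The gripper is where the readings say it is (projected TCP at 321,114), and the can is unmoved at about (0.369, -0.290). I'll repeat the grasp and log each step.

```bash
python3 - <<'E'
from vis import *
from arm import *
command_gripper(.95);over((.369,-.290),7.3);print(get_tcp_pos().round(4))
movel([.369,-.29,.08],v=.2);print(get_tcp_pos().round(4));movel([.369,-.29,.051],v=.08);print(get_tcp_pos().round(4),get_grip_width(),get_ft_force().round(1))
sc=read_camera("scene")
print(command_gripper(0))
for i in range(4): print(get_time(),get_grip_width(),get_finger_force(),get_tcp_pos().round(4));wait(.2)
s2=read_camera("scene")
o=np.hstack([cv2.resize(a[90:210,230:360],None,fx=3,fy=3) for a in(sc,s2)]);cv2.imwrite("pics/g4.png",o[:,:,::-1])
E
```

```text
[ 0.3689 -0.2895  0.2301]
[ 0.3699 -0.2901  0.0811]
[ 0.3691 -0.2901  0.0512] 0.9504887699695748 [ 0.3 -0.  -0.1]
False
18.7083 0.20116075931280802 31.40676897513913 [ 0.3716 -0.292   0.0531]
18.9083 0.19691509344017039 31.369637299503665 [ 0.3717 -0.292   0.0532]
19.1083 0.1957716335571153 31.363226196117466 [ 0.3718 -0.292   0.0532]
19.3083 0.19467432682456323 31.35881738970056 [ 0.3717 -0.2919  0.0531]
```

View pics/g4.png

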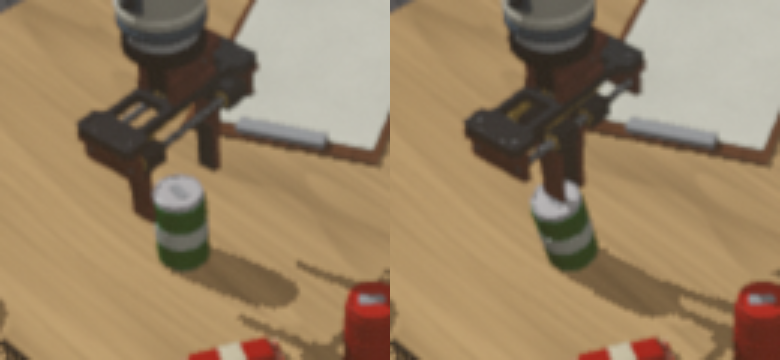

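The closed fingers are pinching behind the can rather than around it. In the left half of the picture the fingertips sit at scene px (280,162) and (299,145), about 3 cm off the TCP reading. I'll let go and check the reported TCP against the camera by touching free table with shut fingers.

```bash
python3 - <<'E'
from vis import *
from arm import *
command_gripper(.95);wait(.3);movel([.369,-.29,.2],v=.2);c=read_camera("scene")
tiles=[cv2.resize(c[110:210,240:340],None,fx=2.6,fy=2.6)]
command_gripper(0)
def proj(n,p):
    c=camera_info(n);K=np.array(c["intrinsics"]);T=np.linalg.inv(c["T"]);q=(T@np.r_[p,1])[:3]*[1,-1,-1];q=K@q;return q[:2]/q[2]
for nm,xy,phi in(("B7",(.30,-.45),7.3),("A7",(.47,.38),7.3),("A97",(.47,.38),97.3)):
    over(xy,phi,.12);movel([*xy,.02],v=.15);t=movel([*xy,-.004],v=.03,until_force=4);p=get_tcp_pos();im=read_camera("scene")
    u,v=proj("scene",p);x0,y0=int(u)-50,max(int(v)-60,0);print(nm,t,p.round(4),"proj",u.round(1),v.round(1),"crop",x0,y0)
    cr=im[y0:y0+100,x0:x0+100];tiles.append(cv2.resize(cr,(260,260),interpolation=cv2.INTER_CUBIC));movel([*xy,.12],v=.2)
cv2.imwrite("pics/g5.png",np.vstack([np.hstack(tiles[:2]),np.hstack(tiles[2:])])[:,:,::-1]);print(get_time())
E
```

```text
B7 False [ 0.3001 -0.4501 -0.0039] proj 273.9 140.4 crop 223 80
A7 False [ 0.4701  0.3801 -0.0039] proj 449.1 340.7 crop 399 280
A97 False [ 0.4701  0.3801 -0.0039] proj 449.1 340.7 crop 399 280
36.1167
```

View pics/g5.png

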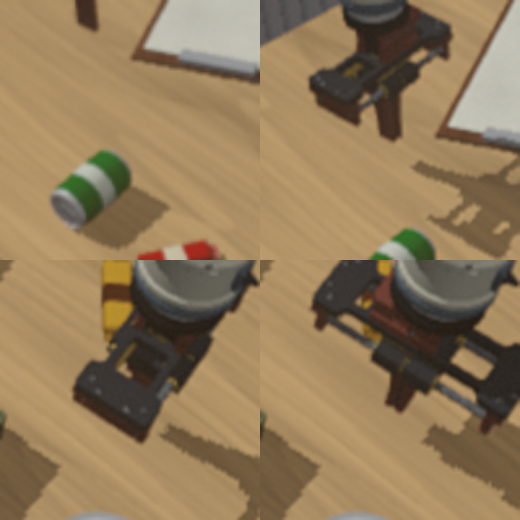

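The touch never came: at z = -0.004 there was no contact, so the reported TCP is below the real tips. The tips show at scene px (272,133) against the expected (274,140), and (453,338) against (449,341). The green can has also tipped onto its side. I'll touch the table properly at two yaws to get the tool offset.

```bash
python3 - <<'E'
from vis import *
from arm import *
def proj(n,p):
    c=camera_info(n);K=np.array(c["intrinsics"]);T=np.linalg.inv(c["T"]);q=(T@np.r_[p,1])[:3]*[1,-1,-1];q=K@q;return q[:2]/q[2]
tiles=[]
for nm,xy,phi in(("A97",(.47,.38),97.3),("B7",(.30,-.45),7.3)):
    if nm!="A97":over(xy,phi,.1)
    movel([*xy,.0],v=.25);t=movel([*xy,-.05],v=.03,until_force=4);p=get_tcp_pos();im=read_camera("scene");f=get_ft_force()
    movel([*xy,.1],v=.25)
    u,v=proj("scene",[*p[:2],0]);x0,y0=int(u)-40,int(v)-50;print(nm,t,p.round(4),f.round(1),"proj",u.round(1),v.round(1),"crop",x0,y0,get_time())
    tiles.append(cv2.resize(im[y0:y0+80,x0:x0+80],(400,400),interpolation=cv2.INTER_CUBIC))
cv2.imwrite("pics/g6.png",np.hstack(tiles)[:,:,::-1])
E
```

```text
A97 True [ 0.4699  0.3799 -0.0368] [-0.7 -0.7  4.1] proj 449.5 339.8 crop 409 289 38.6417
B7 True [ 0.2999 -0.4499 -0.0368] [-0.3 -0.1  5.4] proj 273.9 139.5 crop 233 89 44.0583
```

View pics/g6.png

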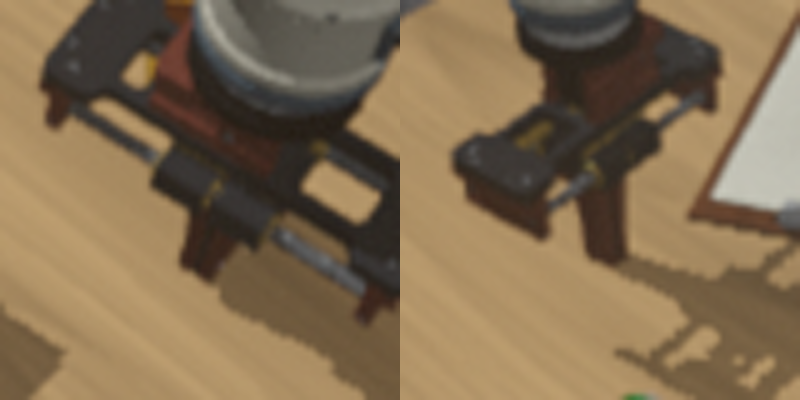

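Both touches stop at a reading of -0.0368, and the tips land on the projected x,y: (449,341) against (449.5,340), and (274,141) against (274,139.5). So it is a pure height error: the real tips are about 36.5 mm above the reported TCP. I'll correct for that and do the black can, then look at the fallen green can.

```bash
sed -i 's/^HI=.*/HI=0.22/; s/^from station import \*/from station import *\nimport station\nDZ=-0.0365  # reported TCP lies this far below the real finger tips\ndef movel(p,*a,**k): return station.movel([p[0],p[1],p[2]+DZ],*a,**k)\ndef move_pose(p,q): return station.move_pose([p[0],p[1],p[2]+DZ],q)/' arm.py
sed -i 's/inverse_kinematics(\[\*xy,z\],q)/inverse_kinematics([*xy,z+DZ],q)/; s/np.round(get_tcp_pos(),4),"wanted z"/(get_tcp_pos()-[0,0,DZ]).round(4),"wanted z"/' arm.py
python3 - <<'E'
from vis import *
from arm import *
def proj(n,p):
    c=camera_info(n);K=np.array(c["intrinsics"]);T=np.linalg.inv(c["T"]);q=(T@np.r_[p,1])[:3]*[1,-1,-1];q=K@q;return q[:2]/q[2]
d=np.array([.9919,.127,0]);e=np.array([-.127,.9919,0])
for z in(.04,.06,.08,.1): print(z,[proj("scene",np.array([.3,-.45,z])+s*d*.089+e*.0375).round(0) for s in(1,-1)],"seen (262,137)")
pick((.4518,.0045),7.3,.053,.95)
place((.6398,.1858),7.3,.057,.8)
over((.45,.33),7.3)
t=read_camera("top");s=read_camera("scene")
o=np.zeros((600,600,3),np.uint8);o[:300]=cv2.resize(t[230:330,350:550],None,fx=3,fy=3);o[300:,:300]=cv2.resize(s[120:220,240:340],None,fx=3,fy=3);o[300:,300:]=cv2.resize(s[290:390,300:400],None,fx=3,fy=3)
cv2.imwrite("pics/g7.png",o[:,:,::-1]);np.savez("l.npz",t=t,s=s);print(get_time())
E
```

```text
0.04 [array([262., 150.]), array([300., 120.])] seen (262,137)
0.06 [array([261., 144.]), array([300., 115.])] seen (262,137)
0.08 [array([260., 139.]), array([299., 110.])] seen (262,137)
0.1 [array([260., 134.]), array([299., 104.])] seen (262,137)
grip 52.7 mm 29.9 N lifted 52.8
contact True [0.6391 0.1857 0.0569] wanted z 0.057
t 54.5333
55.575
```

View pics/g7.png

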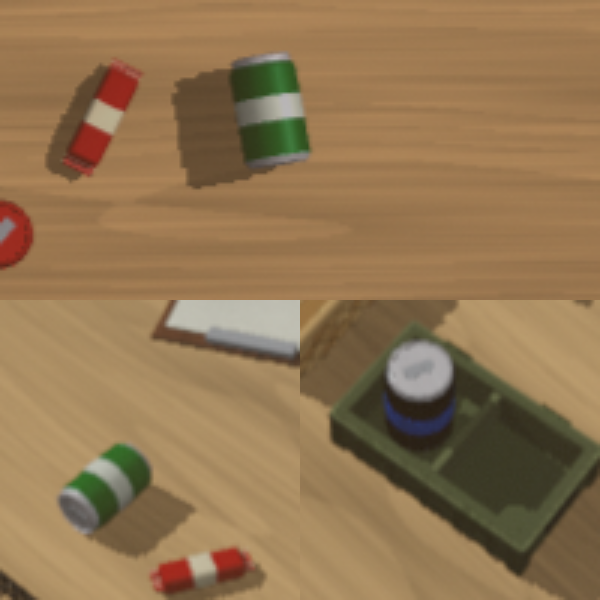

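The black can stands upright in its bay (scene crop 420,390), gripped at 52.7 mm. The green can lies with its axis roughly along x, at top px (440,267). I'll measure its axis and tell the lid end from the base by comparing where the band sits with the upright picture.

```bash
python3 - <<'E'
from vis import *
from station import *
def proj(n,p):
    c=camera_info(n);K=np.array(c["intrinsics"]);T=np.linalg.inv(c["T"]);q=(T@np.r_[p,1])[:3]*[1,-1,-1];q=K@q;return q[:2]/q[2]
d=np.load("l.npz");t=d["t"];h=cv2.cvtColor(t,cv2.COLOR_RGB2HSV)
m=((h[...,0]>38)&(h[...,0]<85)&(h[...,1]>60)|(h[...,1]<55)&(h[...,2]>100)).astype(np.uint8)
k=np.zeros_like(m);k[240:292,420:460]=m[240:292,420:460]
k=cv2.morphologyEx(k,cv2.MORPH_CLOSE,np.ones((3,3)))
p=np.argwhere(k)[:,::-1];r=rect("top",p,.030);print("lying",r)
yaw=np.radians(r[4]);u=np.array([np.cos(yaw),np.sin(yaw),0]);c=np.array([r[0],r[1],0])/1000
if u[0]<0:u=-u
print("lying, s from centre along +x axis, HSV:")
for s in np.arange(-.044,.045,.004):
    q=proj("top",c+u*s+[0,0,.053]).round().astype(int);print(int(s*1000),h[q[1],q[0]].tolist(),end=' ')
s0=cv2.imread("pics/scene0.png");h0=cv2.cvtColor(s0,cv2.COLOR_BGR2HSV)
f=np.array([.369,-.29,0])+.0265*np.array([.614,.789,0])
print("\nstanding, z:")
for z in np.arange(.0,.089,.004):
    q=proj("scene",f+[0,0,z]).round().astype(int);print(int(z*1000),h0[q[1],q[0]].tolist(),end=' ')
hs=cv2.cvtColor(d["s"],cv2.COLOR_RGB2HSV);ms=np.zeros_like(m);a=((hs[...,0]>38)&(hs[...,0]<85)&(hs[...,1]>60)|(hs[...,1]<55)&(hs[...,2]>90))
ms[165:200,255:295]=a[165:200,255:295];print("\nscene rect z=.027",rect("scene",np.argwhere(ms)[:,::-1],.030))
E
```

```text
lying [ 439.7 -283.    88.5   46.8    9.1]
lying, s from centre along +x axis, HSV:
-44 [6, 20, 127] -39 [55, 43, 130] -35 [56, 136, 105] -31 [56, 136, 109] -27 [57, 133, 111] -23 [56, 139, 103] -19 [55, 140, 106] -15 [56, 138, 107] -11 [54, 99, 111] -7 [26, 20, 182] -3 [26, 20, 183] 0 [28, 21, 179] 4 [28, 21, 182] 8 [32, 20, 175] 12 [55, 145, 97] 16 [55, 143, 100] 20 [55, 144, 101] 24 [54, 143, 96] 28 [55, 143, 98] 32 [55, 143, 98] 36 [52, 38, 122] 40 [0, 12, 170] 44 [15, 106, 151] 
standing, z:
0 [17, 113, 113] 4 [22, 87, 88] 8 [40, 93, 66] 12 [39, 125, 61] 16 [39, 123, 62] 20 [38, 125, 61] 24 [40, 123, 62] 28 [40, 112, 64] 32 [36, 46, 89] 36 [25, 30, 103] 40 [25, 29, 106] 44 [21, 32, 105] 48 [27, 27, 104] 52 [39, 48, 90] 56 [42, 101, 71] 60 [40, 125, 61] 64 [41, 125, 63] 68 [41, 121, 63] 72 [40, 127, 62] 76 [42, 124, 64] 80 [45, 91, 73] 84 [30, 25, 92] 88 [5, 13, 121] 
scene rect z=.027 [ 440.2 -277.8  119.7   61.1   13.3]
```

```bash
python3 - <<'E'
import cv2,numpy as np
d=np.load("l.npz");a=cv2.resize(d["s"][160:202,252:296],None,fx=9,fy=9,interpolation=cv2.INTER_CUBIC);b=cv2.resize(d["t"][242:288,420:462],None,fx=9,fy=9,interpolation=cv2.INTER_CUBIC)
h=max(a.shape[0],b.shape[0]);o=np.zeros((h,a.shape[1]+b.shape[1],3),np.uint8);o[:a.shape[0],:a.shape[1]]=a;o[:b.shape[0],a.shape[1]:]=b
cv2.imwrite("pics/g8.png",o[:,:,::-1])
E
```

```text
(no output)
```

View pics/g8.png

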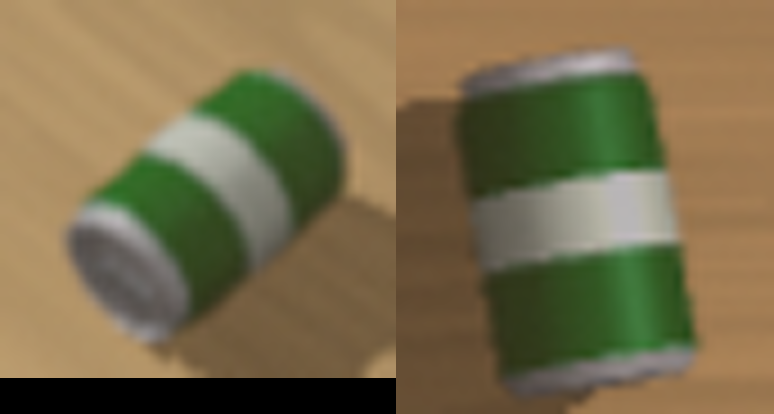

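The end facing the camera (about 130,270 in the crop) has the deeper shoulder and a tab-like streak, which also fits the way it fell, so the lid is at +x. I plan to grip the lying can's upper half with the tool tilted, then turn it 90° about the closing axis and lower it upright into the bay. First a reachability check, without moving.

```bash
cat >tilt.py <<'E'
from arm import *
TOOL=.0365
a=np.array([np.cos(np.radians(9.1)),np.sin(np.radians(9.1)),0]);Z=np.array([0,0,1.])
def frame(t,y):
    q=R.from_matrix(np.c_[np.cross(y,t),y,t]).as_quat();return [q[3],q[0],q[1],q[2]]
def lie(C,th,s):
    """tip and orientation on the lying can, lid along a; s = +-1 half turn"""
    t=-np.cos(th)*a-np.sin(th)*Z;y=np.cross(Z,a)*s
    return C+.022*a+.015*t,t,frame(t,y)
def stand(B,th,az,s):
    h=np.array([np.cos(az),np.sin(az),0]);t=-np.cos(th)*Z+np.sin(th)*h
    # lying frame (a,h=-Z) -> (Z,h): y=cross(Z,a)=cross(a,h) keeps the closing axis: cross(Z,h)
    return B+.066*Z+.015*t,t,frame(t,np.cross(Z,h)*s)
E
python3 - <<'E'
from tilt import *
from vis import ray
print("C",ray("top",[[440,266.4]],.0265))
C=np.array([.4397,-.281,.0265]);B=np.array([.6292,.2682,.004])
q0=get_joint_pos()
for th in(45,55,65,75):
  for s in(1,-1):
    r=[]
    p,t,q=lie(C,np.radians(th),s);
    for b in(.08,.0): j=inverse_kinematics(list(p-b*t+TOOL*t),q);r.append(None if j is None else np.round(j,2).tolist())
    for az in(-20,7,30):
      p,t,q=stand(B,np.radians(th),np.radians(az),s);j=inverse_kinematics(list(p+TOOL*t+[0,0,.1]),q);j2=inverse_kinematics(list(p+TOOL*t),q);r.append((az,None if j is None else np.round(j,1).tolist(),j2 is not None))
    print(th,s,r)
E
```

```text
C [[ 0.43880628 -0.28273634  0.0265    ]]
45 1 [[-0.33, 0.9, 1.37, -0.34, 1.59, -1.94], [-0.37, 0.93, 1.5, -0.37, 1.44, -1.91], (-20, [0.6, 0.5, 1.9, -1.3, 0.7, 0.5], False), (7, [0.5, 0.5, 2.0, 4.3, 0.3, 0.7], True), (30, [0.3, 0.5, 2.0, 2.4, 0.2, 2.2], True)]
45 -1 [[-0.33, 0.9, 1.37, -0.34, 1.59, 1.2], [-0.37, 0.93, 1.5, -0.37, 1.44, 1.23], (-20, None, False), (7, [0.5, 0.5, 2.0, 4.3, 0.3, -2.5], True), (30, [0.3, 0.5, 2.0, 2.4, 0.2, -0.9], True)]
55 1 [[-0.36, 0.79, 1.49, -0.29, 1.41, -1.96], [-0.4, 0.84, 1.59, -0.32, 1.26, -1.94], (-20, None, False), (7, [0.5, 0.5, 2.1, 3.9, 0.5, 1.2], True), (30, [0.3, 0.5, 2.1, 2.8, 0.5, 1.8], True)]
55 -1 [[-0.36, 0.79, 1.49, -0.29, 1.41, 1.18], [-0.4, 0.84, 1.59, -0.32, 1.26, 1.2], (-20, None, False), (7, [0.5, 0.5, 2.1, 3.9, 0.5, -2.0], True), (30, [0.3, 0.5, 2.1, 2.8, 0.5, -1.3], True)]
65 1 [[-0.41, 0.69, 1.61, -0.24, 1.23, -2.01], [-0.43, 0.77, 1.69, -0.27, 1.07, -1.99], (-20, None, True), (7, [0.5, 0.6, 2.1, 3.7, 0.8, 1.4], True), (30, [0.3, 0.6, 2.2, 2.8, 0.8, 1.7], True)]
65 -1 [[-0.41, 0.69, 1.61, -0.24, 1.23, 1.13], [-0.43, 0.77, 1.69, -0.27, 1.07, 1.16], (-20, None, True), (7, [0.5, 0.6, 2.1, 3.7, 0.8, -1.8], True), (30, [0.3, 0.6, 2.2, 2.8, 0.8, -1.5], True)]
75 1 [[-0.46, 0.6, 1.73, -0.18, 1.04, -2.08], [-0.48, 0.7, 1.78, -0.2, 0.88, -2.06], (-20, [0.8, 0.8, 2.0, 4.4, 1.2, 1.2], True), (7, [0.6, 0.7, 2.2, 3.6, 1.1, 1.4], True), (30, [0.3, 0.7, 2.2, 2.9, 1.1, 1.6], True)]
75 -1 [[-0.46, 0.6, 1.73, -0.18, 1.04, 1.06], [-0.48, 0.7, 1.78, -0.2, 0.88, 1.08], (-20, [0.8, 0.8, 2.0, 4.4, 1.2, -2.0], True), (7, [0.6, 0.7, 2.2, 3.6, 1.1, -1.7], True), (30, [0.3, 0.7, 2.2, 2.9, 1.1, -1.5], True)]
```

```bash
python3 - <<'E'
from tilt import *
C=np.array([.4393,-.2825,.0265]);B=np.array([.6292,.2682,.004])
for th in(35,45,55,65):
  for s in(1,-1):
    r=[]
    p,t,q=lie(C,np.radians(th),s);j=inverse_kinematics(list(p+TOOL*t),q);r.append(None if j is None else np.round(j,2).tolist())
    for az in(160,187,203,230):
      p,t,q=stand(B,np.radians(th),np.radians(az),s);j=inverse_kinematics(list(p+TOOL*t+[0,0,.12]),q);j2=inverse_kinematics(list(p+TOOL*t),q);r.append((az,None if j is None else np.round(j,1).tolist(),j2 is not None))
    print(th,s,r)
E
```

```text
35 1 [[-0.35, 1.01, 1.41, -0.41, 1.61, -1.9], (160, [0.2, 0.8, 1.2, 0.3, 1.7, 2.1], True), (187, [0.3, 0.9, 1.1, 0.1, 1.8, 1.8], True), (203, [0.4, 0.9, 1.1, -0.0, 1.8, 1.6], True), (230, [0.5, 0.8, 1.1, -0.2, 1.8, 1.2], True)]
35 -1 [[-0.35, 1.01, 1.41, -0.41, 1.61, 1.24], (160, [0.2, 0.8, 1.2, 0.3, 1.7, -1.0], True), (187, [0.3, 0.9, 1.1, 0.1, 1.8, -1.4], True), (203, [0.4, 0.9, 1.1, -0.0, 1.8, -1.6], True), (230, [0.5, 0.8, 1.1, -0.2, 1.8, -1.9], True)]
45 1 [[-0.37, 0.93, 1.5, -0.37, 1.44, -1.91], (160, [0.2, 0.9, 1.1, 0.4, 1.8, 2.1], True), (187, [0.3, 1.0, 1.0, 0.2, 2.0, 1.8], True), (203, [0.4, 1.0, 1.0, -0.0, 2.0, 1.6], True), (230, [0.5, 0.9, 1.0, -0.3, 1.9, 1.2], True)]
45 -1 [[-0.37, 0.93, 1.5, -0.37, 1.44, 1.23], (160, [0.2, 0.9, 1.1, 0.4, 1.8, -1.0], True), (187, [0.3, 1.0, 1.0, 0.2, 2.0, -1.4], True), (203, [0.4, 1.0, 1.0, -0.0, 2.0, -1.6], True), (230, [0.5, 0.9, 1.0, -0.3, 1.9, -1.9], True)]
55 1 [[-0.4, 0.84, 1.59, -0.32, 1.26, -1.94], (160, [0.2, 1.0, 1.0, 0.5, 2.0, 2.1], True), (187, [0.3, 1.0, 0.9, 0.2, 2.2, 1.8], True), (203, [0.4, 1.1, 0.8, -0.0, 2.2, 1.6], True), (230, [0.5, 1.0, 0.9, -0.3, 2.1, 1.2], True)]
55 -1 [[-0.4, 0.84, 1.59, -0.32, 1.26, 1.2], (160, [0.2, 1.0, 1.0, 0.5, 2.0, -1.0], True), (187, [0.3, 1.0, 0.9, 0.2, 2.2, -1.3], True), (203, [0.4, 1.1, 0.8, -0.0, 2.2, -1.6], True), (230, [0.5, 1.0, 0.9, -0.3, 2.1, -2.0], True)]
65 1 [[-0.44, 0.77, 1.69, -0.27, 1.07, -1.99], (160, [0.2, 1.1, 0.9, 0.6, 2.1, 2.1], True), (187, [0.3, 1.1, 0.8, 0.2, 2.3, 1.8], True), (203, [0.4, 1.2, 0.7, -0.0, 2.4, 1.6], True), (230, [0.5, 1.1, 0.8, -0.4, 2.3, 1.1], True)]
65 -1 [[-0.44, 0.77, 1.69, -0.27, 1.07, 1.15], (160, [0.2, 1.1, 0.9, 0.6, 2.1, -1.0], True), (187, [0.3, 1.1, 0.8, 0.2, 2.3, -1.3], True), (203, [0.4, 1.2, 0.7, -0.0, 2.4, -1.6], True), (230, [0.5, 1.1, 0.8, -0.4, 2.3, -2.0], True)]
```

Tilting 45° backward with only a half turn of the last joint reaches both poses. I'll go to the pre-grasp and check that the offset really runs along the tool, by comparing both predictions with the picture.

```bash
sed -i 's/C+.022\*a/C+.025*a/; s/B+.066\*Z/B+.069*Z/' tilt.py
python3 - <<'E'
from tilt import *
from vis import *
def proj(n,p):
    c=camera_info(n);K=np.array(c["intrinsics"]);T=np.linalg.inv(c["T"]);q=(T@np.r_[p,1])[:3]*[1,-1,-1];q=K@q;return q[:2]/q[2]
C=np.array([.4393,-.2825,.0265])
command_gripper(.95)
p,t,q=lie(C,np.pi/4,-1);g=p-.07*t
station.move_pose(list(g+TOOL*t+[0,0,.08]),q);station.movel(list(g+TOOL*t),v=.25)
r=get_tcp_pos();im=read_camera("scene");y=np.cross(Z,a)
big=cv2.resize(im[110:220,220:340],None,fx=5,fy=5,interpolation=cv2.INTER_CUBIC)
for nm,tip,col in(("H1",r-TOOL*t,(255,0,0)),("H2",r+[0,0,TOOL],(0,0,255))):
    for s in(-1,1):
        u=proj("scene",tip+s*y*.048);cv2.circle(big,tuple(((u-[220,110])*5).astype(int).tolist()),4,col,-1);print(nm,u.round(1))
cv2.imwrite("pics/g9.png",big[:,:,::-1]);print(r.round(4),get_time())
E
```

```text
H1 [244.9 177.8]
H1 [270.8 192.4]
H2 [250.6 169.9]
H2 [276.6 184.2]
[ 0.4769 -0.276   0.0398] 58.7167
```

View pics/g9.png

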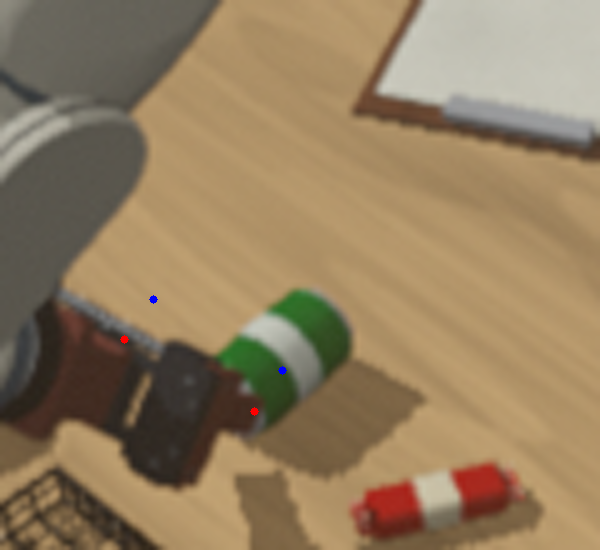

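The red prediction (offset along the tool) lands on the near fingertip at about (252,410) in the crop, so that is confirmed. Now I'll grasp the can, turn it upright and set it in the free bay.

```bash
python3 - <<'E'
from tilt import *
from vis import *
ml=station.movel
C=np.array([.4393,-.2825,.0265]);B=np.array([.6292,.2682,.004])
p,t,q=lie(C,np.pi/4,-1);ml(list(p+TOOL*t),v=.1)
command_gripper(0);print("grip",get_grip_width()*88,get_finger_force(),get_ft_force().round(1))
ml(list(p+TOOL*t+[0,0,.22]),v=.25)
p,t,q=stand(B,np.pi/4,np.radians(187.3),-1)
station.move_pose(list(p+TOOL*t+[0,0,.16]),q);print("held",get_grip_width()*88,get_time())
ml(list(p+TOOL*t+[0,0,.025]),v=.2)
r=ml(list(p+TOOL*t-[0,0,.006]),v=.03,until_force=4);print(r,"z left",(get_tcp_pos()-(p+TOOL*t)).round(4),get_ft_force().round(1))
np.savez("m.npz",s=read_camera("scene"))
command_gripper(.75);ml(list(p+TOOL*t-.08*t),v=.12);ml(list(p+TOOL*t-.08*t+[0,0,.1]),v=.25);print(get_time())
E
```

```text
grip 52.46258853845322 29.934864342212677 [1.4 0.7 1.6]
held 52.54467620448939 63.3083
True z left [-0.0003 -0.0006  0.002 ] [ 1.3 -1.2  3.1]
66.7333
```

```bash
python3 - <<'E'
from arm import *
from vis import *
pick((.3864,.2955),128.6,.004,.7)
place((.6244,.0236),98.2,.010,.48)
pick((.4360,-.1466),62.3,.004,.7)
np.savez("n.npz",s=read_camera("scene"),t=read_camera("top"))
place((.6344,-.0456),98.2,.010,.48)
E
python3 - <<'E'
import cv2,numpy as np
from vis import *
d=np.load("n.npz")
for n,img,rois in(("top",d["t"],dict(black=(225,165,265,205),green=(195,165,228,210))),):
    for nm,r in rois.items():
        c,k=blob(img,(0,0,115),(179,45,255),r);e=cv2.fitEllipse(c.astype(np.float32));print(n,nm,np.round(e[0]+e[1],1),ray(n,[e[0]],.09)[0].round(4))
E
```

```text
grip 27.9 mm 30.0 N lifted 27.8
contact True [0.6241 0.0236 0.01  ] wanted z 0.01
t 78.1167
grip 28.3 mm 30.0 N lifted 28.0
contact True [ 0.634  -0.0456  0.01  ] wanted z 0.01
t 90.8083
top black [245.  181.7  18.4  18.5] [0.6396 0.1849 0.09  ]
top green [210.7 186.   18.2  19.2] [0.6302 0.2664 0.09  ]
```

Both lids measure within 2 mm of their bay centres, and both bars went down on contact at floor height. Now the tin, approached 10 mm to the far side to keep the gripper body clear of the yellow cans.

```bash
python3 - <<'E'
from arm import *
from vis import *
pick((.461,.142),12.9,.009,1.0)
place((.6356,-.2307),92,.014,.8)
over((.40,.30),92)
wait(.2);t=read_camera("top");s=read_camera("scene");print(get_time())
for nm,lo,hi,roi,z in [("tin",(80,60,40),(110,255,255),(375,150,455,225),.025)]:
    c,k=blob(t,lo,hi,roi);print(nm,rect("top",c,z))
o=np.zeros((600,780,3),np.uint8);o[:225,:780]=cv2.resize(t[150:225,180:440+0],None,fx=3,fy=3);o[225:600,:525]=cv2.resize(s[200:350,190:400],None,fx=2.5,fy=2.5)
o[225:450,530:]=cv2.resize(t[150:225,380:460],(250,225))
cv2.imwrite("pics/final.png",o[:,:,::-1])
E
```

```text
grip 49.7 mm 30.0 N lifted 49.9
contact True [ 0.6353 -0.2306  0.014 ] wanted z 0.014
t 101.6833
104.0667
tin [ 636.4 -230.5   78.9   49.2    2.1]
```

View pics/final.png

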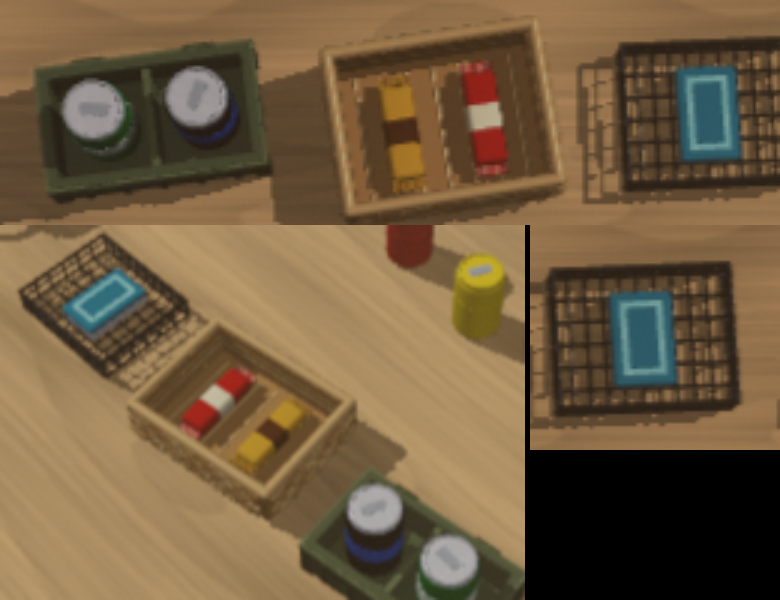

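The picture shows both cans upright, one in each bay, with their lids at crop (95,108) and (198,95). Both bars lie flat side by side at (403,130) and (485,118), and the tin lies flat, lid up, in the tray at (710,115). The tabs show on both lids.

```bash
python3 -c "
from station import *
print(job_done(),get_time())"
```

```text
the job is handed in; nothing more can be done
the job is handed in; nothing more can be done
```

The job is handed in at about 104 s: the final picture shows all five items where asked, though the green can was knocked onto its side by an early missed grasp and stood up again.

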